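# Make up two polishing kits for the dental lathe

### The job

Make up the two polishing kits for the lathe: the blue tray takes the thin dark grey wheel and the green bar, the yellow tray takes the thick white wheel and the white bar. Stand each wheel upright and fully down in its tray's slot, and lay each bar flat in the compartment beside the slot. Leave the red bar, the dental cast and the bottle where they are.

Things in the scene. Friction and masses are not known exactly. Their poses are not given: they have to be found in the camera images.
- blue_tray: Blue plastic kit tray, 104 (x) by 136 mm (y), rim 12 mm high, fixed. Origin: centre of underside, on the bench. Wheel slot centred at x 0, y +44 mm: along x, 16 mm wide between two cheeks 29 mm high with flared lips, end stops; a seated wheel has its axle along tray y, centre 36 mm up. Bar compartment centred at x 0, y -34 mm: 96 (x) by 52 mm (y) inside, floor 4 mm up, walls to 12 mm.
- yellow_tray: Yellow plastic kit tray, 104 (x) by 136 mm (y), rim 12 mm high, fixed. Origin: centre of underside, on the bench. Wheel slot centred at x 0, y +44 mm: along x, 26 mm wide between two cheeks 29 mm high with flared lips, end stops; a seated wheel has its axle along tray y, centre 36 mm up. Bar compartment centred at x 0, y -34 mm: 96 (x) by 52 mm (y) inside, floor 4 mm up, walls to 12 mm.
- grey_wheel: Thin dark grey rubber-bonded polishing wheel, 64 mm diameter, 12 mm thick, steel hub discs, about 60 g, rigid. Starts standing on its rim in an outer groove of the wheel rack, centre 38 mm above the bench. Origin: wheel centre; y axis = axle (level, across the groove), x and z turn with the wheel. Pinch it across its thickness from above.
- white_wheel: Thick white silicone-bonded polishing wheel, 64 mm diameter, 22 mm thick, brass hub discs, about 90 g, rigid. Starts standing on its rim in an outer groove of the wheel rack, centre 38 mm above the bench. Origin: wheel centre; y axis = axle (level, across the groove), x and z turn with the wheel. Pinch it across its thickness from above.
- green_bar: Dark green polishing-compound bar, 80 mm along its x, 34 mm along its y, 30 mm high, about 150 g, half of it in a blue-grey card sleeve; lies flat on the bench, for the blue tray. Origin: centre of its underside, z up.
- white_bar: White polishing-compound bar, 80 mm along its x, 34 mm along its y, 30 mm high, about 150 g, half of it in a blue-grey card sleeve; lies flat on the bench, for the yellow tray. Origin: centre of its underside, z up.
- red_bar: Dark red polishing-compound bar, 80 mm along its x, 34 mm along its y, 30 mm high, about 150 g, half of it in a blue-grey card sleeve; lies flat on the bench, not wanted in these kits: it stays where it is. Origin: centre of its underside, z up.
- wheel_rack: Stock rack: brown wooden block, 100 (x) by 128 mm (y), 28 mm high, fixed. Origin: centre of underside. Three grooves along its x, open upwards, 24 mm wide, at y -38, 0 and +38 mm; groove floor 6 mm above the bench. The middle one is empty; one wheel stands in each outer one, either way round.
- cast: Bystander: loose yellow stone dental cast with a row of teeth, 56 by 64 mm, 31 mm high, 140 g. Origin: centre of its underside.
- bottle: Bystander: loose amber bottle of polishing liquid with yellow cap, 48 mm diameter, 110 mm high, 180 g, upright. Origin: centre of its underside.
Things that resemble listed ones, but are neither listed nor needed, are in the scene too. Leave any purple look-alike of the green_bar alone.

How it is judged:
By the outcome, as a careful person would: the job done as asked, in the order asked, and still so for the second after the job is handed in, with the robot touching nothing.
It also fails if it takes over 96 s, if anything falls off the work surface, if the arm or the gripper's body presses on something with over 40 N, if the wrist force passes 120 N, or if a joint passes its speed limit or range.

### The arm

A 7-joint arm with a two-finger parallel gripper is mounted at the origin on the work surface. World frame = base frame: x ahead of the robot, y to its left, z up, the work surface at z = 0. Lengths are in m, angles in rad, forces in N, time in s.
With the tool pointing down it reaches from about 0.425 to 0.875 m from the base axis. Payload 9.9 kg.
Tool frame: the origin (TCP) lies between the finger pads; the fingertips stand 22 mm ahead of it and the grasp point (between the pads) lies 3 mm ahead of it (r.tip_extent is the distance from the TCP to the fingertips, in m); z points along the fingers, y is the line along which they close (so a half turn about z gives the same grasp; the last joint's range is limited). The gripper opens to 85 mm and grips with 20 to 120 N. Pads are 22 mm wide; open, the fingers measure 114 mm over their backs; the gripper's body (76 mm by 85 mm) begins 54 mm behind the grasp point. The pads swing forward as they close: fully open they stand 13 mm farther back than shut.
Start: joints at [1.069, 0.576, 0.025, 1.437, -0.015, 1.129, -0.057], TCP at [0.274, -0.617, 0.253] pointing down, gripper open.
Joint ranges: [-2.76, 2.76], [-0.34, 2.15], [-1.52, 1.57], [0.19, 2.46], [-1.09, 4.23], [0.17, 1.99], [-2.82, 2.82]. Speed limits (rad/s): [2.22, 2.22, 3.01, 3.01, 3.14, 3.14, 3.14].

### API

Orientations are given as a rotation vector (axis times angle).
In Python, from rig import r gives the robot as it stands. Calls block until the motion is done:
- r.move_ptp(position, orientation): joint-space move of the TCP to a pose.
- r.move_straight(position, orientation=None, v=0.15): straight line of the TCP; orientation=None keeps the orientation; v is the mean speed in m/s.
- r.goto_joints(angles): joint-space move.
- r.set_gripper(opening, effort=None): finger opening in m; effort is the grip in N (None keeps the last); returns when the fingers have stopped.
- r.wait(seconds).
- r.ik(position, orientation): joint angles nearest the present ones, or None.
- r.read_state(): the state.
- r.capture(name): name is "scene" or "side" or "wrist"; returns a dict with "color" (420x560x3 uint8, red, green, blue), "range_z" (420x560 float32, m along the optical axis (not along the pixel's ray), 0 where there is no reading), "intrinsics" (3x3 intrinsics, pixels), "R" (3x3) and "t" (3): a world point X has camera coordinates R X + t. Camera axes: x right, y down, z forward; pixel columns grow to the right and rows downward; lengths in m; the calibration is good to about 2 mm. A picture is of the moment at which its call begins.
A pose or a line that the arm cannot do raises r.MotionError and nothing moves.
- r.close_job(): hands the job in; it is judged then, once.
The state is a dict: "t": time; "joints": joint angles; "qvel": joint speeds; "joint_torque": joint torques, N m; "eef_pos": TCP position; "tool_rot": TCP orientation; "ft_force": force on the tool from outside, world axes, zero at the start; "torque": the same for the moment, N m; "width": finger opening in m; "gripper_force": force on a finger pad.
Only numpy, scipy, OpenCV 4.12 (cv2) and the standard library are available. Lean on these libraries where they do the work, as an engineer would, in place of code of your own. Each camera call takes 0.05 s, during which the arm holds its last target. There are 200 camera calls.

## Working session

There is one attempt and no reset: what is moved stays moved. The work goes in short steps, each a Python script; the robot and the scene stay as the last script left them, time stands still between calls to the robot, and variables do not carry over. Pictures are saved under pics/ and viewed, at most 14 in all, crops included, and the job is handed in when it is done.

```bash
mkdir -p pics; ls
cat > snap.py <<'E'
from rig import r
import cv2,numpy as np,pickle
def snap(cam,name):
    c=r.capture(cam); cv2.imwrite(f'pics/{name}.png',cv2.cvtColor(c['color'],cv2.COLOR_RGB2BGR)); pickle.dump(c,open(f'pics/{name}.pkl','wb')); return c
def world(c):
    h,w=c['range_z'].shape; v,u=np.mgrid[:h,:w]; K=c['intrinsics']; z=c['range_z']
    P=np.stack([(u-K[0,2])/K[0,0]*z,(v-K[1,2])/K[1,1]*z,z],-1)
    W=(P-c['t'])@c['R']; W[z==0]=np.nan; return W
E
python3 - <<'E'
from snap import *
for n in('scene','side','wrist'):
    c=snap(n,n+'0'); print(n,-c['R'].T@c['t'],c['R'][2],c['intrinsics'][0])
print(r.read_state())
E
```

```text
pics
scene [0.92585364 0.57309145 0.86690921] [-0.36839478 -0.5421167  -0.75524484] [477.71825915   0.         267.23231972]
side [0.48994959 0.63492786 0.5024498 ] [ 0.044007   -0.81893831 -0.57219177] [395.02832403   0.         280.36353864]
wrist [ 0.3500236  -0.5842035   0.37351286] [-0.29391823 -0.12956818 -0.947008  ] [316.854385     0.         277.91721676]
{'t': 0.15, 'joints': array([ 1.06919995,  0.57633388,  0.02486541,  1.43772258, -0.01499392,
        1.12902465, -0.0565133 ]), 'qvel': array([-0.00085708, -0.00343377, -0.00178879, -0.00205084, -0.00125201,
        0.00055062,  0.00190192]), 'joint_torque': array([ 3.71116228e-03, -7.66264915e+01,  2.25275405e+00, -2.86186016e+01,
        1.54628232e-02,  9.80085111e-03, -1.48470940e-05]), 'eef_pos': array([ 0.27374619, -0.61663975,  0.25264183]), 'tool_rot': array([-3.07206206e+00, -6.51261919e-01,  5.42287536e-04]), 'ft_force': array([-0.72127005,  0.12163369, -0.00083201]), 'torque': array([-0.02414328, -0.02778902, -0.0041523 ]), 'gripper_force': 0.0, 'width': 0.0856464629017844}
```

View pics/scene0.png

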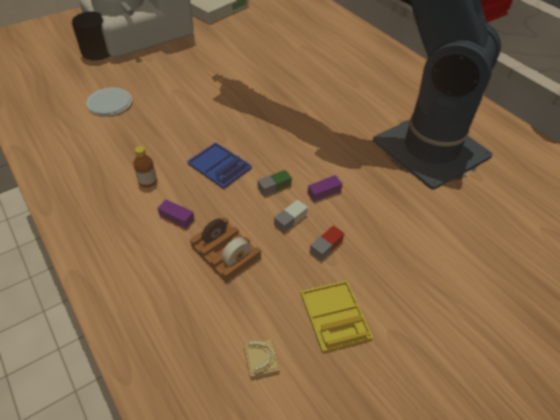

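View pics/side0.png

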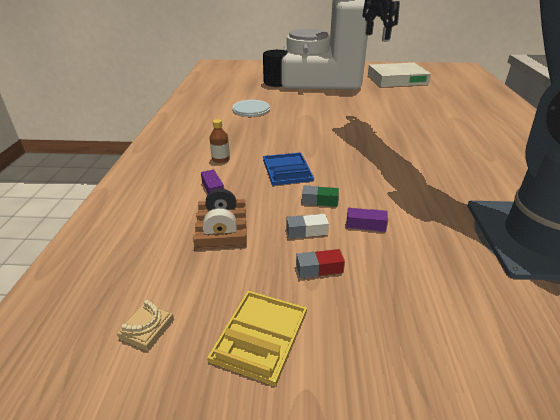

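The scene view shows the blue tray (220,165), yellow tray (336,315), and rack with the dark wheel (214,232) and white wheel (236,250). The green bar is at (275,183), white bar at (291,215) and red bar at (327,242), with purple look-alikes at (325,188) and (176,213). I'll now get metric poses from the depth data.

```bash
cat > meas.py <<'E'
from snap import *
def rect(P):
    P=P[~np.isnan(P).any(1)]
    if len(P)<15: return None
    (x,y),(w,h),a=cv2.minAreaRect((P[:,:2]*1000).astype(np.float32))
    if w<h: w,h,a=h,w,a+90
    return np.round([x,y,w,h,(a+90)%180-90,np.median(P[:,2])*1000,len(P)],1)
def blob(W,c,seed,zlo,zhi,rad):
    m=(W[...,2]>zlo)&(W[...,2]<zhi)&(np.hypot(W[...,0]-seed[0],W[...,1]-seed[1])<rad)
    n,l,s,_=cv2.connectedComponentsWithStats(m.astype(np.uint8),connectivity=8)
    return m
E
python3 - <<'E'
from meas import *
import pickle
S={'scene':dict(green=(275,183),white=(293,213),red=(328,241),purple1=(325,188),purple2=(176,212),blue=(220,165),yellow=(336,315),rack=(226,247),greyw=(214,232),whitew=(236,251),cast=(262,358),bottle=(146,170)),}
c=pickle.load(open('pics/scene0.pkl','rb'));W=world(c)
cs=pickle.load(open('pics/side0.pkl','rb'));Ws=world(cs)
tab=W[280:300,420:440,2];print('table z',np.nanmedian(tab),np.nanstd(tab),np.nanmedian(Ws[190:220,420:450,2]))
seeds={}
for k,(u,v) in S['scene'].items():
    p=np.nanmedian(W[v-2:v+3,u-2:u+3].reshape(-1,3),0);print(k,p.round(3)); seeds[k]=p
for nm,w in(('scene',W),('side',Ws)):
  for k,z0,z1,rad in[('green',.025,.036,.055),('white',.025,.036,.055),('red',.025,.036,.055),('purple1',.025,.036,.055),('blue',.006,.035,.10),('yellow',.006,.035,.10),('rack',.022,.032,.085),('greyw',.045,.075,.04),('whitew',.045,.075,.04)]:
    s=seeds[k]; 
    m=(w[...,2]>z0)&(w[...,2]<z1)&(np.hypot(w[...,0]-s[0],w[...,1]-s[1])<rad)
    n,l,st,_=cv2.connectedComponentsWithStats(m.astype(np.uint8)); 
    if k not in('blue','yellow','rack'): m=l==1+np.argmax(st[1:,4]) if n>1 else m
    print(nm,k,rect(w[m]))
im=cv2.cvtColor(c['color'],cv2.COLOR_RGB2BGR)
cr=cv2.resize(im[130:380,150:390],None,fx=2.4,fy=2.4,interpolation=cv2.INTER_CUBIC);cv2.imwrite('pics/crop1.png',cr)
E
```

```text
table z -0.0001020921459626582 0.0016023240104328458 5.396286759744753e-05
green [ 0.45  -0.094  0.028]
white [0.47  0.007 0.029]
red [0.453 0.116 0.03 ]
purple1 [ 0.357 -0.015  0.029]
purple2 [ 0.696 -0.14   0.03 ]
blue [ 0.521 -0.247  0.004]
yellow [0.541 0.26  0.004]
rack [0.658 0.031 0.062]
greyw [ 0.656 -0.031  0.044]
whitew [0.647 0.049 0.06 ]
cast [0.719 0.26  0.02 ]
bottle [ 0.704 -0.275  0.06 ]
scene green [ 442.5 -107.6   81.5   37.    -4.8   29.5  350. ]
scene white [471.1   2.6  83.7  37.    9.6  29.5 421. ]
scene red [449.1 111.1  82.8  35.4  12.   29.6 473. ]
scene purple1 [349.7 -25.   82.5  37.7  -4.7  29.4 368. ]
scene blue [ 520.3 -247.8  139.9  109.6  -76.1   11.7  865. ]
scene yellow [ 542.3  258.4  138.5  105.8   71.9   12.2 1617. ]
scene rack [645.6   5.3 120.9 101.1 -82.4  27.4 786. ]
scene greyw [652.5 -36.5  61.6  14.4   9.1  58.8 245. ]
scene whitew [641.5  39.1  59.5  25.5   9.   62.  366. ]
side green [ 441.5 -108.2   79.5   38.7   -3.7   29.7  358. ]
side white [470.8   2.7  80.3  38.   12.4  29.6 474. ]
side red [447.6 112.   80.7  37.1  11.6  29.6 675. ]
side purple1 [348.4 -25.2  79.8  37.8  -7.6  29.7 454. ]
side blue [ 520.1 -248.1  142.3  104.   -75.6   12.5  809. ]
side yellow [ 541.2  258.9  137.1  105.3   71.6   12.2 2860. ]
side rack [644.4   6.6 119.2  99.1 -82.2  27.1 752. ]
side greyw [650.1 -36.4  59.7  14.8   6.9  57.1 308. ]
side whitew [639.4  38.8  60.7  24.5   9.1  59.2 456. ]
```

View pics/crop1.png

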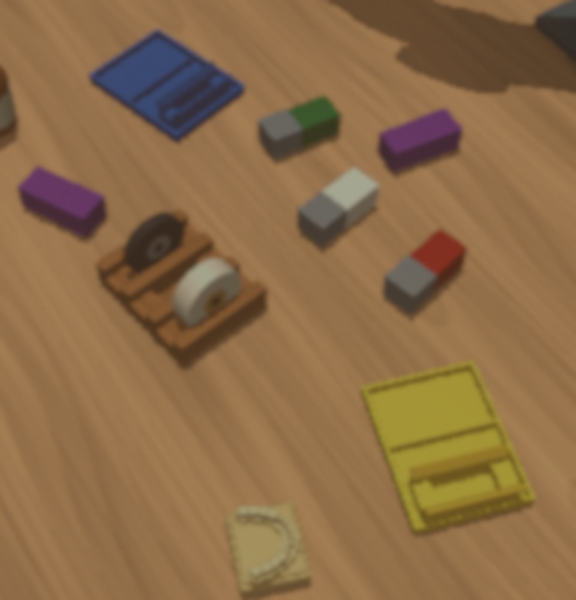

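The crop confirms that both slots lie on each tray's +y (world +y) side, and that the rack's outer grooves hold the grey wheel on the -y side and the white wheel on the +y side. The two cameras agree to about 1–2 mm. I'll refine the slots and start on the grey wheel.

```bash
cat > h.py <<'E'
from meas import *
from scipy.spatial.transform import Rotation as Ro
def rot(deg):  # closing direction at world angle deg, tool down; picks half turn with joint 7 nearest mid
    a=np.radians(deg); y=np.array([np.cos(a),np.sin(a),0]); z=np.array([0,0,-1.]); return Ro.from_matrix(np.stack([np.cross(y,z),y,z],1)).as_rotvec()
def best(p,deg):
    c=[(abs(q[6]),d) for d in(deg,deg+180) if (q:=r.ik(p,rot(d))) is not None]; assert c,('noik',p,deg)
    return rot(min(c)[1])
def st(m=''):
    s=r.read_state(); print(m,'t',round(s['t'],2),'p',(s['eef_pos']*1000).round(1),'F',s['ft_force'].round(1),'w',round(s['width']*1000,1),'g',round(s['gripper_force'],1)); return s
def pick(x,y,zt,deg,opening,effort,zup=.2):
    o=best([x,y,zup],deg); r.set_gripper(opening,effort); r.move_ptp([x,y,zup],o); r.move_straight([x,y,zt],v=.12); st('at')
    r.set_gripper(0,effort); st('grip'); r.move_straight([x,y,zup],v=.2); st('up')
def over(x,y,deg,zup=.2):
    o=best([x,y,zup],deg); r.move_ptp([x,y,zup],o); st('over')
E
python3 - <<'E'
from h import *
import pickle
for n in('scene0','side0'):
    w=world(pickle.load(open(f'pics/{n}.pkl','rb')))
    for k,cx,cy,yaw in(('blue',.5202,-.248,14.2),('yellow',.5418,.2586,-18.25)):
        a=np.radians(yaw); d=w-[cx,cy,0]; X=d[...,0]*np.cos(a)+d[...,1]*np.sin(a); Y=-d[...,0]*np.sin(a)+d[...,1]*np.cos(a)
        m=(abs(X)<.06)&(abs(Y)<.075)&(w[...,2]>.024)&(w[...,2]<.034); print(n,k,'cheeks local X',np.nanpercentile(X[m],[1,99])*1e3,'Y hist',np.histogram(Y[m]*1e3,np.arange(20,70,3)))
        print(rect(w[m]))
pick(.651,-.0365,.059,98,.05,40)
c=snap('side','s1')
im=cv2.cvtColor(c['color'],cv2.COLOR_RGB2BGR)[20:300,140:440];cv2.imwrite('pics/s1c.png',cv2.resize(im,None,fx=2,fy=2))
E
```

```text
scene0 blue cheeks local X [-42.17386001  42.24233087] Y hist (array([ 0,  0, 12, 37, 17,  5,  0,  0,  0,  0,  0,  7, 27,  3,  0,  0]), array([20, 23, 26, 29, 32, 35, 38, 41, 44, 47, 50, 53, 56, 59, 62, 65, 68]))
[ 509.3 -206.3   85.6   32.2   13.9   27.1  108. ]
scene0 yellow cheeks local X [-40.02737345  42.57709614] Y hist (array([ 5, 49, 77, 15,  0,  0,  0,  0,  0,  0,  0,  0,  5, 26, 64,  3]), array([20, 23, 26, 29, 32, 35, 38, 41, 44, 47, 50, 53, 56, 59, 62, 65, 68]))
[556.3 300.3  84.4  43.8 -17.3  27.4 244. ]
side0 blue cheeks local X [-41.59171447  40.8439255 ] Y hist (array([ 0,  0,  6, 40, 23,  5,  0,  0,  0,  0,  0,  6, 42, 14,  0,  0]), array([20, 23, 26, 29, 32, 35, 38, 41, 44, 47, 50, 53, 56, 59, 62, 65, 68]))
[ 509.4 -205.7   83.9   33.1   14.1   26.9  136. ]
side0 yellow cheeks local X [-42.23198744  40.53655502] Y hist (array([  3, 101, 150,  12,   0,   0,   0,   0,   0,   0,   0,   0,   2,
        31, 126,   1]), array([20, 23, 26, 29, 32, 35, 38, 41, 44, 47, 50, 53, 56, 59, 62, 65, 68]))
[555.  300.2  83.8  42.8 -18.4  27.2 426. ]
at t 4.38 p [651.5 -36.4  59.8] F [0.8 1.3 0.1] w 49.8 g 0.0
grip t 4.81 p [651.2 -36.6  59.4] F [-0.3 -1.6  3.4] w 11.5 g 44.2
up t 5.67 p [650.3 -36.8 198.7] F [ 0.1 -0.8 -0. ] w 11.3 g 43.7
```

View pics/s1c.png

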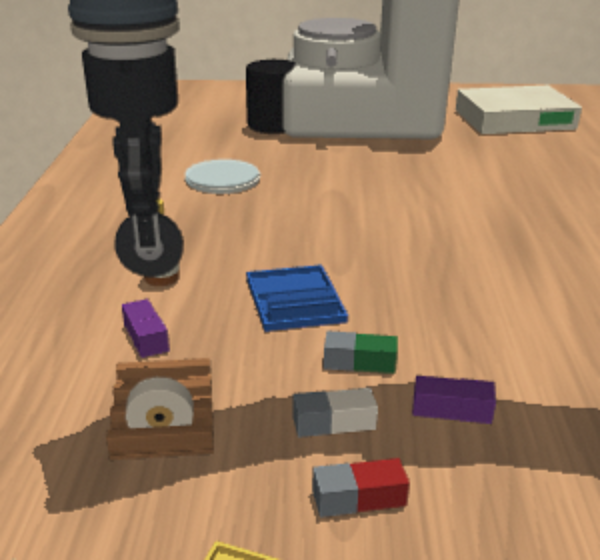

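The grey wheel is held centred between the fingers at crop (149,245). Next I lower it into the blue slot while watching the force.

```bash
cat >> h.py <<'E'
def wheel_off(c):  # wheel silhouette below the pads: midpoint offset along tool x and thickness axis
    s=r.read_state(); R=Ro.from_rotvec(s['tool_rot']).as_matrix(); L=(world(c)-s['eef_pos'])@R
    m=(abs(L[...,0])<.05)&(abs(L[...,1])<.03)&(L[...,2]>.01)&(L[...,2]<.07); Q=L[m]*1e3
    print('held: x',np.percentile(Q[:,0],[1,99]).round(1),'y',np.percentile(Q[:,1],[1,99]).round(1),'z max',np.percentile(Q[:,2],99).round(1))
def lower(x,y,z0,z1,step=.004,fmax=12,v=.05):
    z=z0
    while z>z1+1e-6:
        z=max(z-step,z1); r.move_straight([x,y,z],v=v); s=st(' low')
        if np.linalg.norm(s['ft_force'])>fmax: print('contact'); return False
    return True
E
python3 - <<'E'
from h import *
for n in('side','scene'): wheel_off(r.capture(n))
x,y=.5094,-.206
over(x,y,14+90,.16)
for n in('side','scene'): wheel_off(r.capture(n))
r.move_straight([x,y,.085],v=.12); lower(x,y,.085,.057)
c=snap('side','s2')
cv2.imwrite('pics/s2c.png',cv2.resize(cv2.cvtColor(c['color'],cv2.COLOR_RGB2BGR)[90:230,200:360],None,fx=4,fy=4))
E
```

```text
held: x [-29.6  30.8] y [ 3.3 20.3] z max 52.1
held: x [-32.   30.1] y [-3.5 19.2] z max 52.0
over t 7.77 p [ 509.7 -205.6  159.9] F [ 0.3  0.1 -0.5] w 11.2 g 43.7
held: x [-29.9  30.8] y [-19.6   0.2] z max 50.8
held: x [-29.3  32.8] y [-18.9   4.9] z max 51.7
 low t 8.89 p [ 509.5 -206.1   81.3] F [-0.  -0.1  0.4] w 11.0 g 43.7
 low t 9.14 p [ 509.3 -205.9   76.8] F [-0.6 -0.4 -0. ] w 11.4 g 43.7
 low t 9.39 p [ 509.2 -205.9   72.7] F [ 0.3 -0.  -1. ] w 11.6 g 43.7
 low t 9.64 p [ 509.2 -205.9   68.7] F [-0.4 -0.2 -0.2] w 11.1 g 43.7
 low t 9.89 p [ 509.2 -205.9   64.7] F [ 0.  -0.  -0.2] w 11.5 g 43.7
 low t 10.14 p [ 509.2 -205.9   60.7] F [0.5 0.3 0.2] w 11.3 g 43.7
 low t 10.39 p [ 509.8 -206.2   57.3] F [ 0.  -0.3  4.5] w 11.5 g 44.5
```

View pics/s2c.png

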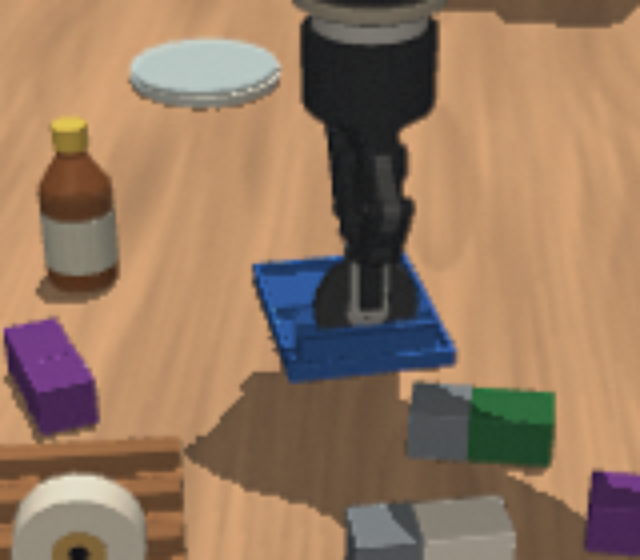

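The wheel is down in the blue slot (crop 368,300), with contact at the expected height. I'll release it and do the green bar.

Run:
```python
from h import *
r.set_gripper(.032); st('rel'); p=r.read_state()['eef_pos']; r.move_straight([.5094,-.206,.2],v=.2)
pick(.442,-.108,.032,-4.3+90,.06,50,.18)
x,y=.5284,-.281
over(x,y,104,.16)
c=snap('side','s3'); cv2.imwrite('pics/s3c.png',cv2.resize(cv2.cvtColor(c['color'],cv2.COLOR_RGB2BGR)[60:230,200:380],None,fx=3,fy=3))
s=r.read_state(); R=Ro.from_rotvec(s['tool_rot']).as_matrix()
for n in('side','scene'):
    L=(world(r.capture(n))-s['eef_pos'])@R; m=(abs(L[...,0])<.055)&(abs(L[...,1])<.05)&(L[...,2]>.01)&(L[...,2]<.06)
    print((np.percentile(L[m],[1,99],axis=0)*1e3).round(1))
```

```text
rel t 10.78 p [ 509.3 -205.9   56.8] F [ 0.9 -0.6 -0.8] w 32.2 g 0.0
at t 15.31 p [ 442.3 -108.    32.4] F [ 0.1 -0.7 -0.4] w 60.1 g 0.0
grip t 15.67 p [ 442.2 -108.3   32.7] F [-0.3 -1.1  7. ] w 33.0 g 49.9
up t 16.56 p [ 441.3 -108.2  179.2] F [ 0.6 -0.6 -1.9] w 32.6 g 49.8
over t 18.34 p [ 528.2 -280.5  159.5] F [ 0.  -0.4 -2. ] w 33.0 g 49.7
[[-38.7 -30.5  10.4]
 [ 41.    3.3  32.2]]
[[-38.6 -29.8  10.2]
 [ 43.1  13.9  32.9]]
```

View pics/s3c.png

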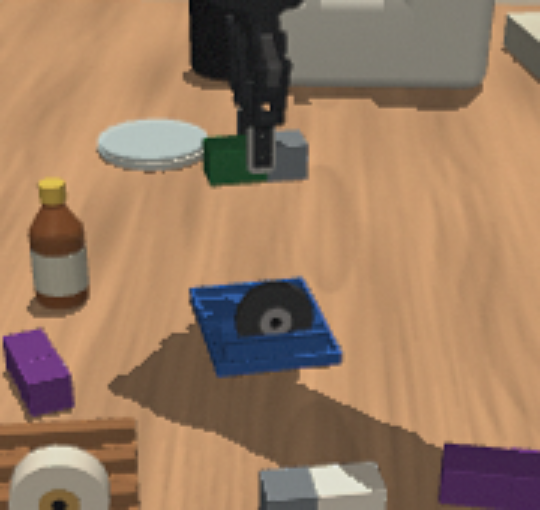

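The grey wheel stands upright in the slot (crop 273,318), and the green bar is held level (255,158). I'll place the bar and then pick the white wheel.

Run:
```python
from h import *
x,y=.5284,-.281
r.move_straight([x,y,.06],v=.12); lower(x,y,.06,.0365,.006,fmax=10)
r.set_gripper(.05); st('rel'); r.move_straight([x,y,.2],v=.2)
pick(.6405,.039,.059,98.5,.05,40)
for n in('side','scene'): wheel_off(r.capture(n))
x,y=.5556,.3003
over(x,y,-18+90,.16)
r.move_straight([x,y,.085],v=.12); lower(x,y,.085,.0575)
c=snap('side','s4'); cv2.imwrite('pics/s4.png',cv2.cvtColor(c['color'],cv2.COLOR_RGB2BGR))
```

```text
low t 19.74 p [ 528.3 -281.    54. ] F [-0.5  0.9 -1.8] w 32.9 g 49.8
 low t 20.01 p [ 528.2 -280.9   47.6] F [ 0.  -0.3 -1.6] w 33.0 g 49.8
 low t 20.27 p [ 528.2 -280.9   41.6] F [ 0.  -0.3 -2.4] w 33.2 g 49.8
 low t 20.53 p [ 528.9 -281.4   36.7] F [ 1.5 -1.5  1.7] w 32.8 g 50.4
rel t 20.84 p [ 528.3 -280.9   36.3] F [ 0.8  0.6 -0.3] w 49.8 g 0.0
at t 25.11 p [641.   39.2  59.8] F [ 0.1 -0.4  0.3] w 49.9 g 0.0
grip t 25.47 p [641.   37.8  59.6] F [ 0.  -3.8  5.1] w 21.4 g 42.1
up t 26.32 p [639.8  39.1 198.8] F [-0.3 -0.1 -1.2] w 21.4 g 41.4
held: x [-28.9  32.3] y [ 5. 25.] z max 51.4
held: x [-31.4  30.3] y [-9.  23.9] z max 50.8
over t 27.5 p [556.4 298.8 159.6] F [-0.3 -0.4 -1.3] w 21.1 g 41.3
 low t 28.52 p [555.7 300.3  81.3] F [-0.1 -0.6 -1.1] w 21.1 g 41.3
 low t 28.77 p [555.5 300.2  76.8] F [ 0.2  0.9 -1.5] w 21.4 g 41.3
 low t 29.02 p [555.5 300.2  72.7] F [-0.9 -0.2 -1.8] w 21.4 g 41.3
 low t 29.27 p [555.4 300.2  68.7] F [ 0.8 -0.4 -1. ] w 21.4 g 41.3
 low t 29.52 p [555.5 300.2  64.7] F [-0.1  0.6 -1. ] w 21.5 g 41.3
 low t 29.77 p [555.4 300.2  60.7] F [ 0.   1.5 -1.2] w 21.3 g 41.3
 low t 30.02 p [555.8 300.4  57.6] F [ 0.3 -0.8  0.5] w 21.9 g 41.5
```

View pics/s4.png

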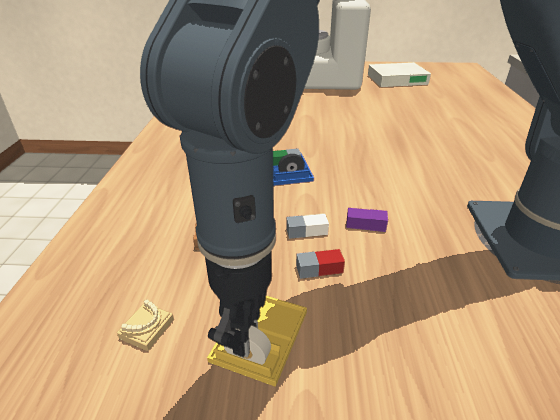

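The white wheel is entering the yellow slot (245,345) and touching bottom, and the blue kit looks complete at (290,165). I'll release and do the white bar.

Run:
```python
from h import *
r.move_straight([.5556,.3003,.0568],v=.03); st('seat')
r.set_gripper(.04); st('rel'); r.move_straight([.5556,.3003,.2],v=.2)
pick(.471,.0027,.032,11+90,.06,50,.18)
x,y=.5312,.2263
over(x,y,-18+90,.16)
r.move_straight([x,y,.06],v=.12); lower(x,y,.06,.0365,.006,fmax=10)
r.set_gripper(.05); st('rel'); r.move_straight([x,y,.25],v=.2)
r.move_ptp([.45,0.02,.4],best([.45,.02,.4],90)); st('away')
a=snap('side','f1');b=snap('scene','f2')
im=lambda c:cv2.cvtColor(c['color'],cv2.COLOR_RGB2BGR)
k=[cv2.resize(im(a)[140:200,240:340],(400,240)),cv2.resize(im(a)[280:388,190:330],(400,308)),cv2.resize(im(b)[135:195,180:280],(400,240)),cv2.resize(im(b)[270:362,280:400],(400,308))]
cv2.imwrite('pics/f.png',np.vstack([np.hstack([k[0],k[2]]),np.hstack([k[1],k[3]])]))
for n,c in(('side',a),('scene',b)):
  w=world(c)
  for k,cx,cy,yaw in(('blue',.5202,-.248,14.1),('yellow',.5418,.2586,-18.1)):
    t=np.radians(yaw); d=w-[cx,cy,0]; X=d[...,0]*np.cos(t)+d[...,1]*np.sin(t); Y=-d[...,0]*np.sin(t)+d[...,1]*np.cos(t); L=np.stack([X,Y,w[...,2]],-1)
    m=(abs(X)<.06)&(Y>.02)&(Y<.075)&(w[...,2]>.04)&(w[...,2]<.1); print(n,k,'wheel',(np.percentile(L[m],[1,50,99],axis=0)*1e3).round(1).tolist())
    m=(abs(X)<.06)&(Y<0)&(Y>-.075)&(w[...,2]>.02)&(w[...,2]<.1); print('  bar',rect(L[m]), (np.percentile(L[m][:,2],[5,95])*1e3).round(1))
```

```text
seat t 30.32 p [555.9 300.4  57.4] F [-1.1 -1.4  5.4] w 21.5 g 42.5
rel t 30.64 p [555.5 300.3  56.6] F [-0.  -0.5 -0.2] w 39.9 g 0.0
at t 34.41 p [471.3   2.8  32.5] F [ 0.1  0.1 -0.4] w 59.9 g 0.0
grip t 34.77 p [471.3   2.5  32.6] F [-1.5 -1.5  8.6] w 33.0 g 49.9
up t 35.66 p [470.4   2.3 179.1] F [ 0.1  0.6 -2.3] w 33.0 g 49.8
over t 36.58 p [530.8 225.1 158.9] F [ 0.3 -0.3 -1.2] w 32.8 g 49.8
 low t 37.83 p [531.2 226.2  54. ] F [ 0.4  0.7 -1.3] w 32.8 g 49.8
 low t 38.1 p [531.  226.2  47.6] F [ 0.7  0.2 -1.7] w 32.7 g 49.8
 low t 38.37 p [531.  226.2  41.6] F [ 0.9  0.6 -1.5] w 32.8 g 49.8
 low t 38.62 p [531.6 226.8  36.7] F [0.4 1.5 0.9] w 32.6 g 50.4
rel t 38.93 p [531.1 226.2  36.4] F [-0.5 -1.1  0.4] w 50.3 g 0.0
away t 41.19 p [450.1  20.4 399.3] F [-0.2  0.3 -1.1] w 50.2 g 0.0
side blue wheel [[-28.1, 38.5, 40.2], [1.5, 49.9, 53.1], [30.0, 53.4, 67.8]]
  bar [  1.2 -32.9  80.1  37.3   0.3  33.3 239. ] [22.6 35. ]
side yellow wheel [[-32.3, 35.3, 40.6], [-6.8, 52.7, 58.6], [26.2, 57.8, 68.3]]
  bar [  -1.4  -32.3   80.9   36.    -0.    33.3 1221. ] [22.5 34.9]
scene blue wheel [[-24.9, 37.8, 41.0], [7.0, 49.2, 55.7], [31.4, 52.5, 69.7]]
  bar [  3.1 -31.9  83.1  38.1  -0.8  32.9 391. ] [22.5 36.1]
scene yellow wheel [[-28.3, 35.1, 40.5], [4.9, 50.4, 60.2], [30.2, 57.7, 69.1]]
  bar [ 4.00e-01 -3.23e+01  8.04e+01  3.74e+01 -3.00e-01  3.35e+01  7.23e+02] [22.9 36.2]
```

View pics/f.png

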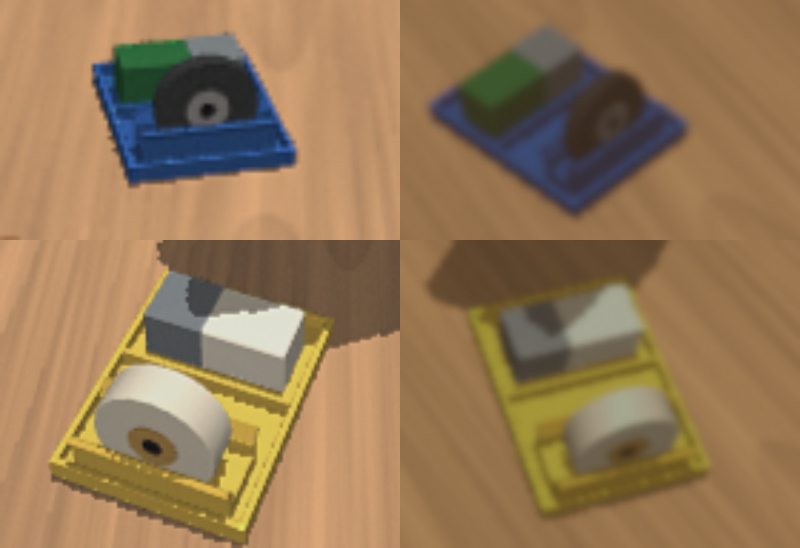

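View pics/f2.png

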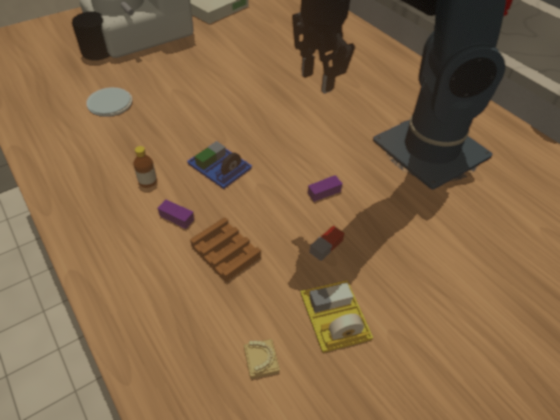

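All checks pass: both wheels stand upright with tops at about 68 mm (seated), both bars lie flat in their compartments, and the red bar, cast, bottle and purple bars haven't moved.

```bash
python3 -c "
from rig import r
print(r.close_job())"
```

```text
the job is handed in; nothing more can be done
None
```

I made up both kits and handed the job in at about 41 s on the robot's clock: the wheels stand seated in their slots, the bars lie flat in their compartments, and the final pictures show the red bar, cast and bottle where they were.

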